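# Lock a culture flask into the incubation chamber with its retaining bar

## Task

Slide the red thumb latch aside so that the incubation chamber's clear lid springs open, then lock the flask in with the loose retaining bar: tuck the bar's steel nose under the orange keeper lip all the way to its stop, lay the bar over the flask onto the far support, and press its far end down until it snaps fully home, flat under the white roller catch. Leave the lid standing open and let go of the bar; do not shift the flask inside, and leave the bottle, the dishes and the tip box where they stand.

Things in the scene. Friction and masses are not known exactly. Their poses are not given: they have to be found in the camera images.
- chamber: Fixed grey incubation chamber, 236 x 170 mm, rim 40 mm high, inner floor 12 mm up; origin: centre of its underside. +x runs from the latch side (facing the robot) to the lid hinge; z up. x, y below: mm in this frame. On its line y = 0: keeper, flask, far support, roller catch. Shut, the clear domed lid tops out 88 mm above the bench; hinge line along y at x = 118, 40 mm up.
- latch_tab (a point): Centre of the red thumb latch tab outside the near wall: 12 mm wide along the chamber's y, 26 mm along x (standing out from x = -126 to -152), 20 mm high (34 to 54 mm above the bench). It slides along the chamber's +y; about 5 N moves it. Axes as the chamber's.
- latch (a joint): Slide of the latch along the chamber's +y in m, 0 to 0.020; it stays where left. Its hook lets go of the lid by about 0.013.
- lid (a joint): Lid angle in rad: 0 shut, 1.85 fully open. Once the latch lets go a spring swings the lid up in about 1 s (about 2 N at its near edge; a gripper above it blocks it until moved away). It then stays open, leaning away from the robot.
- keeper (a point): Middle of the near support's back edge, where its flat seat (42 mm above the bench, x = -85.5 inwards to -56) meets the upright back stop. An orange lip reaches from the stop 13.5 mm inwards (to x = -72), underside 12.5 mm and top 17.5 mm above the seat. Side cheeks under the lip leave 22 mm for the nose. Axes as the chamber's.
- far_seat (a point): Centre of the far support's flat seat, 42 mm above the bench, 34 mm long (x = 46 to 80), between low cheeks 28 mm apart and 5 mm high. Axes as the chamber's.
- catch_roller (a point): Axle, at rest, of the catch's white roller: 16 mm diameter, 22 mm along y, axle 14 mm above seat level, overhanging a seated bar's end by about 3 mm. The bar's end pressed down on it drives it away along +x (spring 15 N at rest, 1.5 N per mm, at most 8 mm); it snaps back over the end. Roller arms reach 61 mm above the bench, the housing 46 mm.
- bar_rib (a point): Centre of the black grip rib of the loose blue retaining bar, 21 mm above the bar's underside. Bar: 170 mm long (its x), 22 wide, 8 thick, about 0.13 to 0.25 kg. The rib, on its middle, is 44 mm long along x, 14 wide along y (grip across y), 26 high (8 to 34 mm above the underside). The -x end is the nose. It starts flat on the bench, rib up.
- bar_nose (a point): Centre of the end face of the bar's bare steel nose (-x end; the last 24 mm are 16 mm wide), 4 mm above the underside, 85 mm from the bar's middle. Axes as the bar's.
- bar_pad (a point): Centre of the white press pad on the bar's top, 58 mm from the bar's middle along +x, 8 mm above the underside; the +x end lies 27 mm further. With the end resting on the roller, pressing here takes 8 to 12 N over the first few mm; then it gives way, drops some 15 mm past the roller and sits firm on the seat. Axes as the bar's.
- flask_mid (a point): Centre of the culture flask lying loose on the chamber floor below the bar's place: clear body 46 mm (x) by 66 mm (y) by 27 mm high, top 39 mm above the bench, turquoise cap towards +y. Axes nearly the chamber's.
- medium: Bystander: bottle with blue cap, 64 mm diameter, 130 mm high, origin at the centre of its underside.
- dishes: Bystander: stack of two dishes, 90 mm diameter, 30 mm high, origin at the centre of its underside.
- tipbox: Bystander: blue pipette tip box, 85 x 120 x 63 mm, origin at the centre of its underside.
- bar: The same loose retaining bar as a whole: origin at the centre of its underside, below the rib; axes as the bar's.
There are look-alikes about, which are no part of the job. Of the things like the bar, leave any that is green or yellow; of the rest the larger one is meant.

How it is judged:
By the outcome, as a careful person would: the job done as asked, in the order asked, and still so for the second after the job is handed in, with the robot touching nothing.
It also fails if it takes over 58 s, if anything falls off the work surface, if the arm or the gripper's body presses on something with over 40 N, if the wrist force passes 120 N, or if a joint passes its speed limit or range.

## Robot

A 7-joint arm with a two-finger parallel gripper is mounted at the origin on the work surface. World frame = base frame: x ahead of the robot, y to its left, z up, the work surface at z = 0. Lengths are in m, angles in rad, forces in N, time in s.
With the tool pointing down it reaches from about 0.425 to 0.95 m from the base axis. Payload 4.7 kg.
Tool frame: the origin (TCP) lies on the centre line of the jaws, within the pads' length; the fingertips stand robot.nose_length ahead of it and the grasp point (between the pads) lies 8 mm behind it (robot.nose_length is the distance from the TCP to the fingertips, in m); z points along the fingers, y is the line along which they close (so a half turn about z gives the same grasp; the last joint's range is limited). The gripper opens to 85 mm and grips with 20 to 120 N. Pads are 22 mm wide; open, the fingers measure 114 mm over their backs; the gripper's body (76 mm by 85 mm) begins 54 mm behind the grasp point. The pads swing forward as they close: fully open they stand 13 mm farther back than shut.
Start: joints at [-1.336, 0.469, -0.049, 1.532, 0.024, 1.141, -0.082], TCP at [0.176, 0.652, 0.242] pointing down, gripper open.
Joint ranges: [-2.59, 2.59], [-0.33, 1.99], [-1.39, 1.29], [0.1, 2.45], [-1.04, 4.18], [0.21, 1.99], [-2.66, 2.66]. Speed limits (rad/s): [2.57, 2.57, 3.14, 3.14, 3.14, 3.14, 3.14].

## Interface

Orientations are given as [roll, pitch, yaw] about the fixed x, y, z axes, in that order (R = Rz(yaw) Ry(pitch) Rx(roll)).
In Python, from plant import robot gives the robot as it stands. Calls block until the motion is done:
- robot.goto(position, orientation): joint-space move of the TCP to a pose.
- robot.move_straight(position, vel=0.15, attitude=None, contact_N=None): straight line of the TCP; attitude=None keeps the orientation; vel is the mean speed in m/s. With contact_N (N) it stops when the force on the tool has changed by that much, and returns True; else False.
- robot.move_joints(angles): joint-space move.
- robot.grip(opening, strength=None): opening from 0.0 (shut) to 1.0 (fully open); strength is the grip in N (None keeps the last); returns when the fingers have stopped.
- robot.sleep(seconds).
- robot.inverse_kinematics(position, orientation): joint angles nearest the present ones, or None.
- robot.sense(): the state.
- robot.grab_frame(name): name is "scene" or "top" or "wrist"; returns a dict with "image" (480x640x3 uint8, red, green, blue), "range_z" (480x640 float32, m along the optical axis (not along the pixel's ray), 0 where there is no reading), "fx", "fy", "cx", "cy" (pixels), "dist_coeffs" ([k1, k2, p1, p2, k3] as OpenCV has them; the pictures are not rectified), "R" (3x3) and "t" (3): a world point X has camera coordinates R X + t. Camera axes: x right, y down, z forward; pixel columns grow to the right and rows downward; lengths in m; the calibration is good to about 2 mm. A picture is of the moment at which its call begins.
A pose or a line that the arm cannot do raises robot.IKError and nothing moves.
- robot.close_job(): hands the job in; it is judged then, once.
The state is a dict: "t": time; "joint_pos": joint angles; "joint_velocities": joint speeds; "effort": joint torques, N m; "tcp_pos": TCP position; "tcp_rot": TCP orientation; "wrist_force": force on the tool from outside, world axes, zero at the start; "torque": the same for the moment, N m; "opening": opening from 0.0 (shut) to 1.0 (fully open); "gripper_force": force on a finger pad.
Only numpy, scipy, OpenCV 4.12 (cv2) and the standard library are available. Lean on these libraries where they do the work, as an engineer would, in place of code of your own. Each camera call takes 0.05 s, during which the arm holds its last target. There are 200 camera calls.

## Working session

There is one attempt and no reset: what is moved stays moved. The work goes in short steps, each a Python script; the robot and the scene stay as the last script left them, time stands still between calls to the robot, and variables do not carry over. Pictures are saved under pics/ and viewed, at most 11 in all, crops included, and the job is handed in when it is done.

```bash
mkdir -p pics; ls
cat > h.py <<'E'
import numpy as np, cv2
from plant import robot
def snap(cam):
    f=robot.grab_frame(cam); np.savez(f'pics/{cam}.npz',**{k:np.asarray(v) for k,v in f.items()}); return f
def load(cam): return np.load(f'pics/{cam}.npz')
def pix2w(f,u,v,z=None,d=None):
    K=np.array([[f['fx'],0,f['cx']],[0,f['fy'],f['cy']],[0,0,1]],float)
    p=cv2.undistortPoints(np.array([[[u,v]]],float),K,np.array(f['dist_coeffs'],float))[0,0]
    R=np.array(f['R']);t=np.array(f['t']); ray=R.T@np.array([p[0],p[1],1]); c=-R.T@t
    if z is not None: return c+ray*(z-c[2])/ray[2]
    if d is None: 
        w=np.array(f['range_z'])[int(v)-1:int(v)+2,int(u)-1:int(u)+2]; d=np.median(w[w>0]) if (w>0).any() else np.nan
    return c+ray*d
def w2pix(f,X):
    K=np.array([[f['fx'],0,f['cx']],[0,f['fy'],f['cy']],[0,0,1]],float)
    R=np.array(f['R'],float);t=np.array(f['t'],float)
    return cv2.projectPoints(np.array(X,float).reshape(-1,1,3),cv2.Rodrigues(R)[0],t,K,np.array(f['dist_coeffs'],float))[0][:,0]
def save(f,name,crop=None,s=1):
    im=np.array(f['image'])[:,:,::-1]
    if crop: x0,y0,x1,y1=crop; im=im[y0:y1,x0:x1]
    cv2.imwrite(f'pics/{name}.png',cv2.resize(im,None,fx=s,fy=s,interpolation=cv2.INTER_CUBIC))
E
python3 - <<'E'
from h import *
for c in('scene','top'):
    f=snap(c); save(f,c+'0'); R=np.array(f['R']);print(c,-R.T@np.array(f['t']),R[2],f['fx'])
s=robot.sense();print(s,robot.nose_length)
E
```

```text
pics
scene [ 1.35653487 -0.11650204  0.92104589] [-0.68786503  0.0741577  -0.7220404 ] 571.4792293251647
top [ 0.34500007 -0.03073957  1.21553547] [ 0.19850923 -0.00727559 -0.98007201] 450.1939523336392
{'t': 0.1, 'joint_pos': array([-1.3359145 ,  0.46944796, -0.04859728,  1.53357074,  0.02410357,
        1.14105051, -0.08230367]), 'joint_velocities': array([-0.00038009, -0.0019546 ,  0.00023444, -0.00456675, -0.00062869,
        0.00043272,  0.00137324]), 'effort': array([ 3.08558101e-04, -5.11517823e+01, -4.72087087e-02, -2.38392895e+01,
        1.07700462e-02,  4.37244424e-03,  2.23155706e-05]), 'tcp_pos': array([0.17584654, 0.65115528, 0.24130918]), 'tcp_rot': array([-3.13970314e+00,  6.98269176e-05,  2.87783973e+00]), 'wrist_force': array([ 0.35881302,  0.35695599, -0.57339526]), 'torque': array([-0.02937703,  0.01226334,  0.00839887]), 'gripper_force': 0.0, 'opening': 1.001633379704534} 0.011
```

View pics/scene0.png

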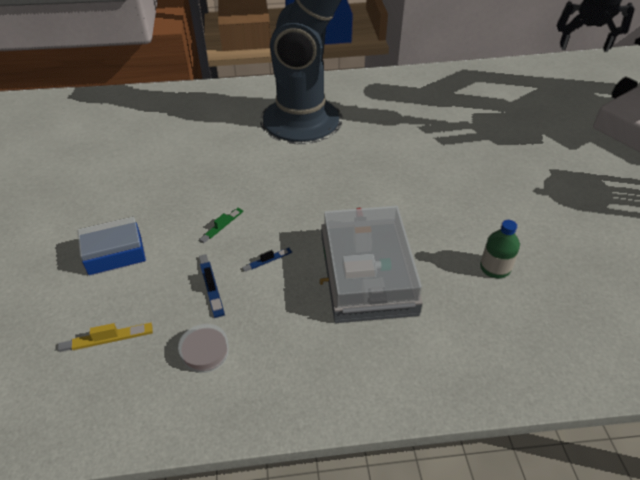

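View pics/top0.png

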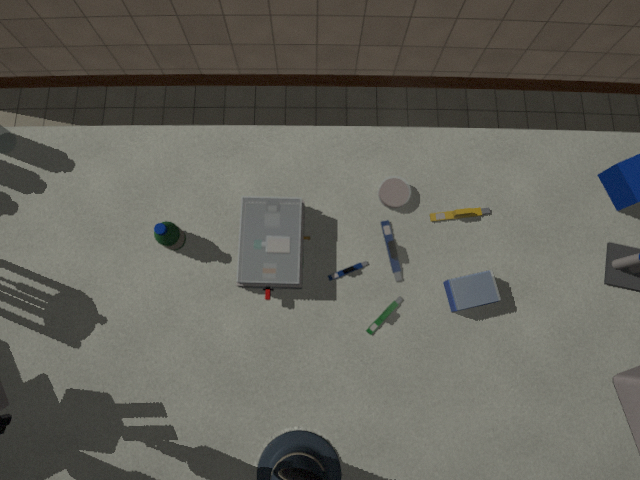

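Bar candidates, as scene and top pixels: large blue (210,285)/(391,250), small blue (267,260)/(349,270), green (221,225)/(385,315), yellow (105,335)/(460,214). I choose the large blue one. The red latch is at top (268,294). There is also an orange thing beside the chamber at top (307,238).

Run:
```python
from h import *
f=load('top'); save(f,'topc',(230,185,430,305),4)
f=load('scene'); save(f,'scenec',(190,195,430,325),3.3)
```

```text
(no output)
```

View pics/topc.png

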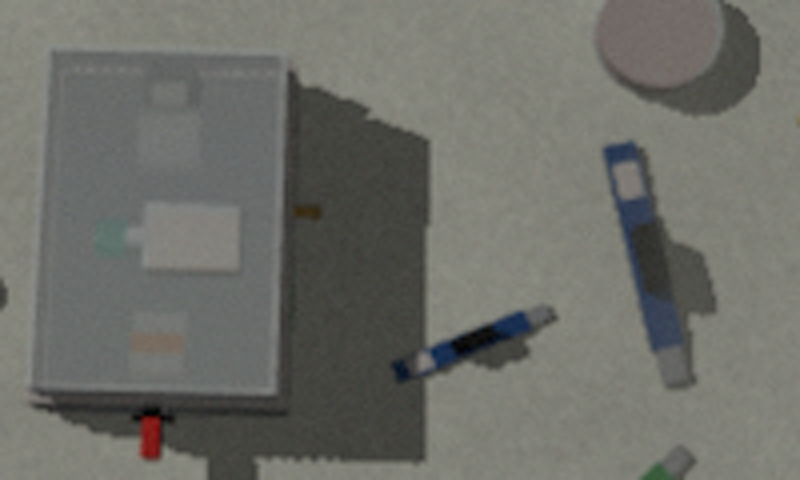

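View pics/scenec.png

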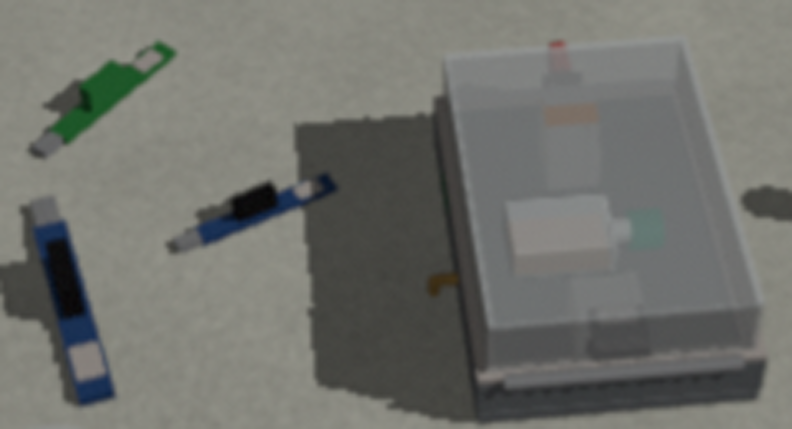

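Run:
```python
from h import *
np.set_printoptions(precision=4,suppress=True)
f=load('top'); P=lambda x,y,z:pix2w(f,230+(x+.5)/4-.5,185+(y+.5)/4-.5,z)
a=P(676,350,.008);n=P(679,384,.004);e=P(620,146,.008)
print('nose',n,'end',e,np.linalg.norm(n-e)); print('pad',P(628,180,.008))
l=P(151,438,.054);print('latch top',l,'front face low', P(151,458,.05))
for z in(.04,.088):
    c=[P(x,y,z) for x,y in((53,52),(288,52),(277,395),(33,390))]
    print(z,np.array(c),[np.linalg.norm(c[i]-c[(i+1)%4]) for i in range(4)])
print('keeper',P(157,343,.06),'far pad',P(168,138,.042),'housing',P(170,93,.06), 'flask',P(192,237,.039))
g=load('scene'); S=lambda x,y,z:pix2w(g,190+(x+.5)/3.3-.5,195+(y+.5)/3.3-.5,z)
print('S: nose',S(44,203,.008),'end',S(97,397,.004),'latch',S(557,44,.054),'lipe',S(571,114,.06))
for p in((445,58),(683,42),(758,303),(492,327)): print(S(*p,.088))
for nm,p in dict(bottle=(168,235),dishes=(396,192),tip=(473,291),).items(): print(nm,pix2w(f,*p))
```

```text
nose [ 0.4936 -0.2663  0.004 ] end [ 0.6588 -0.2295  0.008 ] 0.16924344904554808
pad [ 0.6346 -0.2345  0.008 ]
latch top [0.4505 0.0855 0.054 ] front face low [0.4379 0.0855 0.05  ]
0.04 [[0.7137 0.1607 0.04  ]
 [0.7147 0.0006 0.04  ]
 [0.4805 0.0051 0.04  ]
 [0.4826 0.1651 0.04  ]] [np.float64(0.16010102588166697), np.float64(0.2343097639591941), np.float64(0.16005118690608564), np.float64(0.23112726341559578)]
0.088 [[ 0.6986  0.1529  0.088 ]
 [ 0.6996 -0.0007  0.088 ]
 [ 0.4749  0.0036  0.088 ]
 [ 0.477   0.1571  0.088 ]] [np.float64(0.15356370781756207), np.float64(0.22474232087698218), np.float64(0.1535159038897487), np.float64(0.22168976964618883)]
keeper [0.5114 0.0826 0.06  ] far pad [0.6531 0.0805 0.042 ] housing [0.6794 0.0783 0.06  ] flask [0.5859 0.0631 0.039 ]
S: nose [ 0.4966 -0.2651  0.008 ] end [ 0.6561 -0.2316  0.004 ] latch [0.4371 0.084  0.054 ] lipe [0.5102 0.0802 0.06  ]
[0.477  0.0024 0.088 ]
[0.4819 0.1572 0.088 ]
[0.7009 0.1519 0.088 ]
[ 0.6994 -0.0002  0.088 ]
bottle [0.5941 0.3379 0.1022]
dishes [ 0.736  -0.2594  0.0314]
tip [ 0.4601 -0.4461  0.0625]
```

The top crop shows the large blue bar: steel nose at (399,281), white pad end at (385,222), length 169 mm, so it is the right one. The red tab is at (268,294). Keeper, support and tab all put the chamber centre at about (0.590, 0.081) with yaw about -0.02. Next I move over the latch and look with the wrist camera.

Run:
```python
from h import *
np.set_printoptions(precision=4,suppress=True)
robot.grip(0.0,60)
for yaw in (np.pi,0):
    q=robot.inverse_kinematics([.45,.05,.25],[np.pi,0,yaw]); print(yaw,q)
robot.goto([.45,.04,.22],[np.pi,0,3.12])
f=snap('wrist'); save(f,'w1',None,1.2)
s=robot.sense();print(s['t'],s['tcp_pos'],s['tcp_rot'],s['joint_pos'],s['wrist_force'])
R=f['R'];print(-R.T@f['t'],R[2])
```

```text
3.141592653589793 [-0.6129  0.0872  0.4413  2.0458 -0.0437  1.0174  1.4208]
0 [-0.8949  0.0933  0.7522  2.0575 -0.0749  1.0171 -1.6762]
3.3 [0.4502 0.0408 0.22  ] [3.1416 0.0002 3.1216] [-0.5879  0.1241  0.4456  2.0855 -0.0659  0.9448  1.4441] [-0.2705  0.6576 -0.4387]
[0.3696 0.043  0.351 ] [ 0.3133 -0.007  -0.9496]
```

View pics/w1.png

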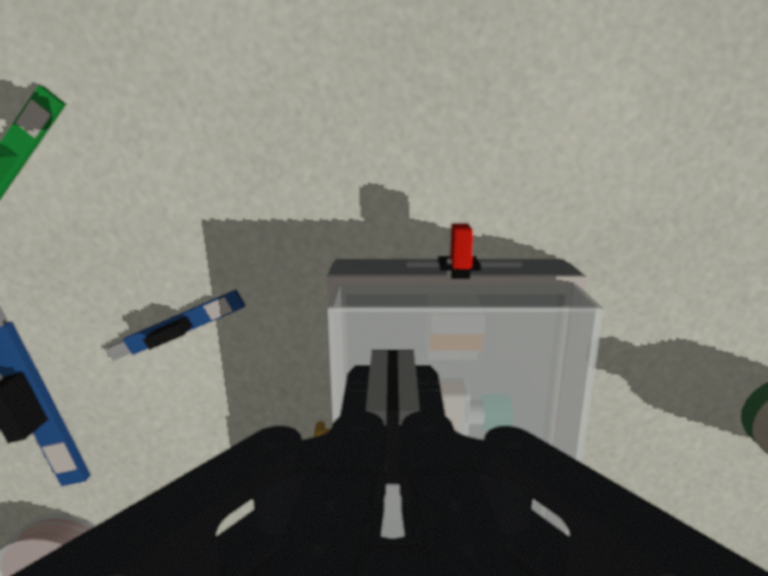

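Run:
```python
from h import *
np.set_printoptions(precision=4,suppress=True)
f=load('wrist');P=lambda x,y,z:pix2w(f,(x+.5)/1.2-.5,(y+.5)/1.2-.5,z)
print('tab L',P(452,250,.054),'R',P(472,250,.054),'near',P(461,234,.054),P(461,226,.034),'far',P(461,270,.054))
print('depth',pix2w(f,461/1.2,245/1.2))
print('lip',P(456,342,.0595),P(430,342,.0595),P(482,342,.0595))
print('rim near corners',P(331,276,.04),P(582,276,.04), 'bottom',P(335,260,.0))
print('lid corners',P(329,309,.088),P(600,309,.088))
```

```text
tab L [0.451  0.0783 0.054 ] R [0.4513 0.0907 0.054 ] near [0.4409 0.0836 0.054 ] [0.4404 0.0863 0.034 ] far [0.4642 0.0842 0.054 ]
depth [0.4481 0.0839 0.0537]
lip [0.5114 0.0813 0.0595] [0.5111 0.0644 0.0595] [0.5117 0.0981 0.0595]
rim near corners [0.471  0.0001 0.04  ] [0.4745 0.166  0.04  ] bottom [ 0.4717 -0.0017  0.    ]
lid corners [0.4752 0.0044 0.088 ] [0.4784 0.1591 0.088 ]
```

Run:
```python
from h import *
np.set_printoptions(precision=4,suppress=True)
robot.move_straight([.446,.045,.12],vel=.2)
robot.move_straight([.446,.045,.049],vel=.12)
c=robot.move_straight([.446,.085,.049],vel=.04,contact_N=3)
s=robot.sense();y=s['tcp_pos'][1];print(c,s['tcp_pos'],s['wrist_force'])
c=robot.move_straight([.4463,y+.0185,.049],vel=.04,contact_N=25)
s=robot.sense();print(c,s['tcp_pos'],s['wrist_force'],s['t'])
robot.move_straight([.4463,s['tcp_pos'][1]-.006,.049],vel=.1)
robot.move_straight([.432,s['tcp_pos'][1]-.01,.12],vel=.15)
robot.move_straight([.435,s['tcp_pos'][1]-.03,.25],vel=.3)
s=robot.sense();print(s['tcp_pos'],s['wrist_force'],s['t'])
```

```text
True [0.4459 0.0694 0.0489] [0.3408 0.7036 0.1561]
False [0.4456 0.0837 0.0487] [ -0.0236 -13.4256   2.6541] 5.9833
[0.4346 0.0539 0.2493] [-0.4328  0.5838 -0.4173] 7.4583
```

Run:
```python
from h import *
np.set_printoptions(precision=4,suppress=True)
robot.goto([.576,-.248,.17],[np.pi,0,np.pi+.219])
robot.grip(.5)
f=snap('wrist'); g=snap('scene')
a=cv2.resize(f['image'],(560,420)); b=g['image'][170:330,180:430]; b=cv2.resize(b,(236,151))
b=cv2.resize(g['image'][190:330,300:440],(240,240))
m=np.zeros((420,800,3),np.uint8);m[:,:560]=a;m[:240,560:]=b
cv2.imwrite('pics/m1.png',m[:,:,::-1])
s=robot.sense();print(s['t'],s['tcp_pos'],s['joint_pos'])
```

```text
9.3333 [ 0.576  -0.2479  0.1701] [-0.1267  0.5242  0.6564  1.758  -0.3748  0.9874  2.4647]
```

View pics/m1.png

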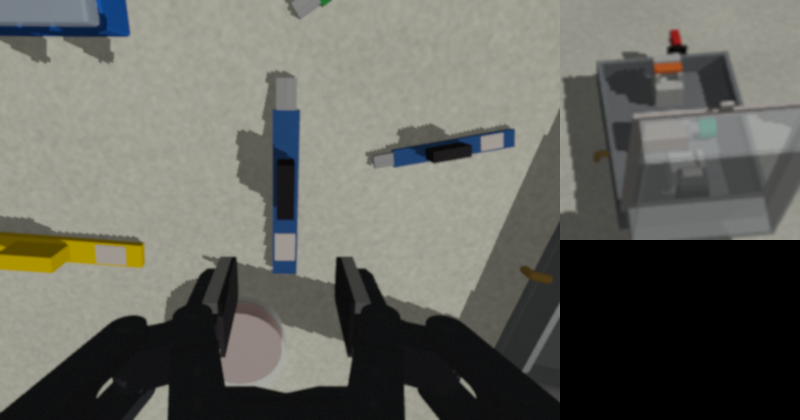

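The crop shows the lid standing open. The bar lies below the gripper, nose at (286,74) and pad end at (285,272). I measure it, then grasp.

Run:
```python
from h import *
np.set_printoptions(precision=4,suppress=True)
f=load('wrist');k=640/560;P=lambda x,y,z:pix2w(f,(x+.5)*k-.5,(y+.5)*k-.5,z)
n=P(286.5,74,.004);e=P(284.5,272.5,.008)
print(n,e,np.linalg.norm(n-e)); c=(n+e)/2; y=np.arctan2(*(e-n)[1::-1]);print(c,y)
print('rib',P(286.5,159.5,.034),P(286,219,.034),pix2w(f,286*k,190*k))
assert np.hypot(*(c[:2]-[.5762,-.2479]))<.008 and abs(y-.219)<.06
robot.move_straight([c[0],c[1],.08],vel=.2,attitude=[np.pi,0,np.pi+y])
robot.move_straight([c[0],c[1],.0215],vel=.1,contact_N=6)
print(robot.sense()['tcp_pos'])
robot.grip(0.0,90)
s=robot.sense();print(s['t'],s['opening'],s['gripper_force'],s['tcp_pos'],s['wrist_force'])
robot.move_straight([c[0],c[1],.17],vel=.2)
s=robot.sense();print(s['t'],s['opening'],s['gripper_force'],s['tcp_pos'],s['wrist_force'],s['torque'])
f=snap('wrist');save(f,'w2',(200,0,460,320),1)
np.save('grasp.npy',[c[0],c[1],y])
```

```text
[ 0.4913 -0.2658  0.004 ] [ 0.659  -0.2303  0.008 ] 0.17138958240520746
[ 0.5751 -0.248   0.006 ] 0.20829791293507563
rib [ 0.5509 -0.2525  0.034 ] [ 0.5977 -0.2425  0.034 ] [ 0.5745 -0.2477  0.0333]
[ 0.5754 -0.2484  0.0218]
11.0417 0.1432733997182597 88.95821928977966 [ 0.5756 -0.2484  0.0225] [-0.4311  0.9659  5.2322]
11.9333 0.14162311567947236 88.0533492565155 [ 0.5742 -0.2472  0.1685] [ 0.7161 -0.025  -2.1233] [-0.0091 -0.0153  0.0164]
```

```bash
cat >> h.py <<'E'
from scipy.spatial.transform import Rotation as Ro
H=.022; C=[.590,.0805,-.02]   # chamber x,y,yaw
def pose(nx,ny,nz,a,dyaw=0.):
    """TCP pose for nose-bottom at chamber (nx,ny), height nz above bench, tilt a (nose down)"""
    Rc=Ro.from_euler('z',C[2]); Rb=Ro.from_euler('z',C[2]+dyaw)*Ro.from_euler('y',-a)
    p=np.array([C[0],C[1],0])+Rc.apply([nx,ny,nz])+Rb.apply([.085,0,H])
    return p,(Rb*Ro.from_euler('xyz',[np.pi,0,np.pi])).as_euler('xyz')
E
python3 - <<'E'
from h import *
np.set_printoptions(precision=4,suppress=True)
p,r=pose(-.060,0,.085,.15); print(p,r)
robot.goto([.57,-.1,.2],[np.pi,0,np.pi+.1])
robot.goto(p+[0,0,.06],r)
robot.move_straight(p,vel=.15)
s=robot.sense();print(s['t'],s['tcp_pos'],s['tcp_rot'],s['joint_pos'])
f=snap('wrist');g=snap('top')
a=cv2.resize(f['image'][0:360],None,fx=.9,fy=.9); b=cv2.resize(g['image'][190:310,230:310],(224,336))
m=np.zeros((336,800,3),np.uint8);m[:a.shape[0],:576]=a;m[:,576:]=b
m=np.zeros((600,800,3),np.uint8);m[:420,:]=cv2.resize(f['image'][0:252,80:560],(800,420));m[420:,:]=cv2.resize(g['image'][240:294,210:450],(800,180))
m=np.zeros((600,800,3),np.uint8);m[:,:500]=cv2.resize(f['image'][0:300,200:450],(500,600));m[:450,500:]=cv2.resize(g['image'][190:310,230:310],(300,450))
cv2.imwrite('pics/m2.png',m[:,:,::-1])
E
```

```text
[0.6108 0.0801 0.1195] [3.1416 0.15   3.1216]
13.95 [0.6114 0.0786 0.12  ] [-3.1411  0.151   3.1194] [-0.695   0.5111  0.646   1.9306 -0.4437  0.6838  1.7442]
```

View pics/m2.png

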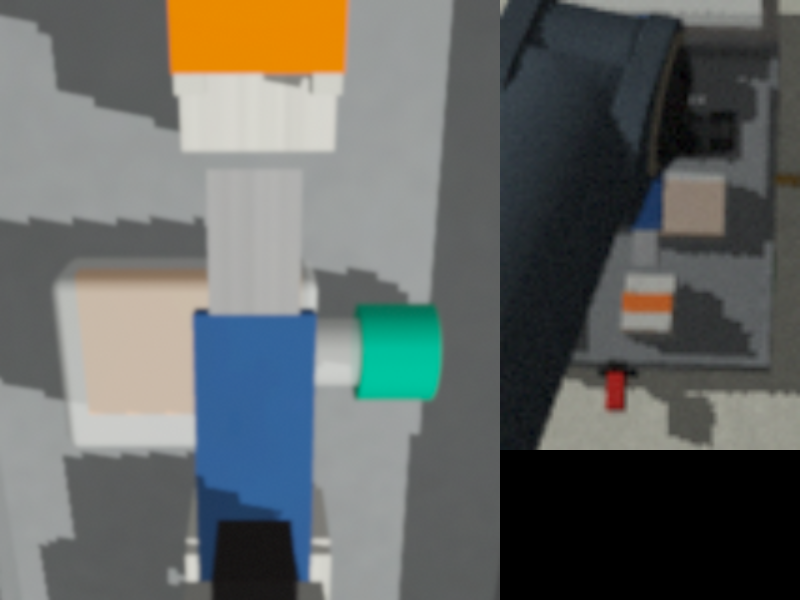

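Run:
```python
from h import *
np.set_printoptions(precision=4,suppress=True)
f=load('wrist');P=lambda x,y,z:pix2w(f,200+(x+.5)/2-.5,(y+.5)/2-.5,z)
Rc=Ro.from_euler('z',C[2])
L=lambda w:Rc.inv().apply(w-[C[0],C[1],0])
for nm,p in dict(lipL=(172,72,.0595),lipR=(347,72,.0595),seatL=(180,152,.042),seatR=(337,152,.042),noseL=(206,170,.092),noseR=(303,170,.092),farL=(194,582,.047),farR=(322,582,.047), blueL=(194,312,.096),blueR=(316,312,.096)).items():
    print(nm,P(*p),'loc',L(P(*p))*1e3)
s=robot.sense();Rt=Ro.from_euler('xyz',s['tcp_rot']);Rb=Rt*Ro.from_euler('xyz',[np.pi,0,np.pi]).inv()
print('pred nose top',L(s['tcp_pos']+Rb.apply([-.085,0,.008-H]))*1e3)
```

```text
lipL [0.5169 0.0651 0.0595] loc [-72.7507 -16.8699  59.5   ]
lipR [0.5177 0.0991 0.0595] loc [-72.6414  17.1853  59.5   ]
seatL [0.5334 0.0641 0.042 ] loc [-56.2293 -17.4804  42.    ]
seatR [0.5342 0.0991 0.042 ] loc [-56.1213  17.5154  42.    ]
noseL [0.5309 0.0727 0.092 ] loc [-58.9705  -8.9569  92.    ]
noseR [0.5312 0.089  0.092 ] loc [-58.9219   7.2894  92.    ]
farL [0.6461 0.0612 0.047 ] loc [ 56.4511 -18.1386  47.    ]
farR [0.6469 0.0971 0.047 ] loc [56.5362 17.6978 47.    ]
blueL [0.554  0.0697 0.096 ] loc [-35.798  -11.5606  96.    ]
blueR [0.5545 0.0912 0.096 ] loc [-35.7372   9.9382  96.    ]
pred nose top [-59.933   -0.6008  94.0897]
```

Measured against the wrist image, the chamber frame holds within 0.7 mm and the nose is 0.8 mm off line. I touch down on the seat and then slide under the lip.

Run:
```python
from h import *
np.set_printoptions(precision=4,suppress=True)
def rep(n):
    s=robot.sense();w=s['tcp_pos'];Rb=Ro.from_euler('xyz',s['tcp_rot'])*Ro.from_euler('xyz',[np.pi,0,np.pi]).inv()
    l=Ro.from_euler('z',C[2]).inv().apply(w+Rb.apply([-.085,0,-H])-[C[0],C[1],0])*1e3
    print(n,round(s['t'],2),'nose',l,'tilt',-Rb.as_euler('xyz')[1],'F',s['wrist_force']); return l/1e3,s
p,r=pose(-.062,.0008,.052,.15)
robot.move_straight(p,vel=.08,attitude=r); rep('pre')
p,r=pose(-.062,.0008,.038,.15)
c=robot.move_straight(p,vel=.015,attitude=r,contact_N=3); l,s=rep(f'touch{c}')
z=l[2]
if c and abs(z-.042)<.003:
    p,r=pose(-.062,.0008,z+.0012,.15); robot.move_straight(p,vel=.02,attitude=r); rep('up')
    p,r=pose(-.092,.0008,z+.0012,.15)
    c=robot.move_straight(p,vel=.025,attitude=r,contact_N=8); l,s=rep(f'stop{c}')
    g=snap('wrist'); save(g,'w3',(200,0,460,200),2.5)
```

```text
pre 14.62 nose [-62.1391   0.6387  51.5729] tilt 0.1493601709353003 F [ 0.2497  0.2323 -1.4843]
touchTrue 15.3 nose [-62.0351   0.8551  41.8433] tilt 0.14974026210876223 F [-0.9647  0.6482  5.0709]
up 15.58 nose [-62.2819   0.772   42.8226] tilt 0.1494508907225407 F [ 0.0294 -0.0716 -1.8537]
stopTrue 16.65 nose [-86.3071   0.8111  43.5498] tilt 0.16009270509451112 F [ 2.855   0.715  -1.7913]
```

View pics/w3.png

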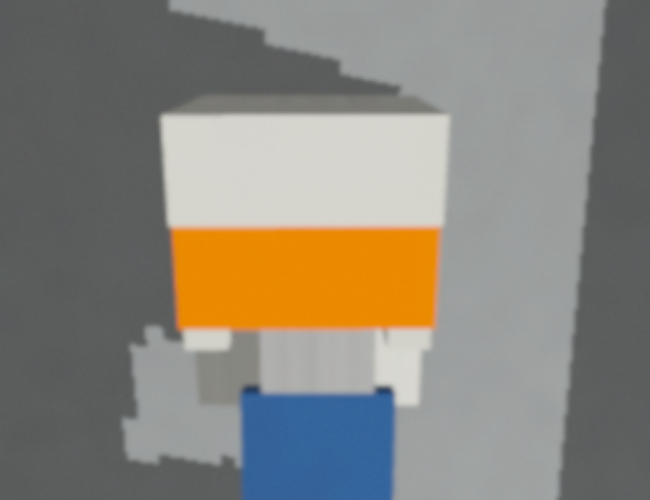

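The nose is under the orange lip, centred and against its stop: the contact is at the expected depth, and about 9 mm of steel still shows at (315,360). Now I lay the bar down onto the roller and let go.

```bash
cat >> h.py <<'E'
def rep(n):
    s=robot.sense();w=s['tcp_pos'];Rb=Ro.from_euler('xyz',s['tcp_rot'])*Ro.from_euler('xyz',[np.pi,0,np.pi]).inv()
    l=Ro.from_euler('z',C[2]).inv().apply(w+Rb.apply([-.085,0,-H])-[C[0],C[1],0])*1e3
    print(n,round(s['t'],2),'nose',l,'tilt',-Rb.as_euler('xyz')[1],'F',s['wrist_force'],'op',s['opening']); return l/1e3,s
E
python3 - <<'E'
from h import *
np.set_printoptions(precision=3,suppress=True)
p,r=pose(-.0868,.0005,.0428,.15); robot.move_straight(p,vel=.02,attitude=r); rep('a')
p,r=pose(-.0872,.0003,.0418,.10)
c=robot.move_straight(p,vel=.01,attitude=r,contact_N=5); l,s=rep(f'lay{c}')
robot.grip(.35); rep('open')
_,s=rep('')
R=Ro.from_euler('xyz',s['tcp_rot']).as_matrix()
robot.move_straight(s['tcp_pos']-R[:,2]*.05,vel=.15)
p=s['tcp_pos'];robot.move_straight([p[0]-.02,p[1],.21],vel=.2,attitude=[np.pi,0,np.pi+C[2]])
g=snap('wrist');save(g,'w4',(180,0,480,400),1.5)
rep('up')
E
```

```text
a 16.95 nose [-86.32    0.584  42.848] tilt 0.15060430266208624 F [2.296 0.195 0.483] op 0.14324357270294527
layTrue 17.41 nose [-86.798   0.433  42.292] tilt 0.10767003292179345 F [-1.558  0.04   4.598] op 0.14249989085924103
open 17.73 nose [-86.499   0.586  41.907] tilt 0.10965088559915581 F [ 0.255 -0.009  0.991] op 0.35175005002379656
 17.73 nose [-86.499   0.586  41.907] tilt 0.10965088559915581 F [ 0.255 -0.009  0.991] op 0.35175005002379656
up 18.85 nose [-110.816    0.25   186.266] tilt -0.0032442950149516037 F [-0.442  0.179 -0.794] op 0.34995132220174147
```

View pics/w4.png

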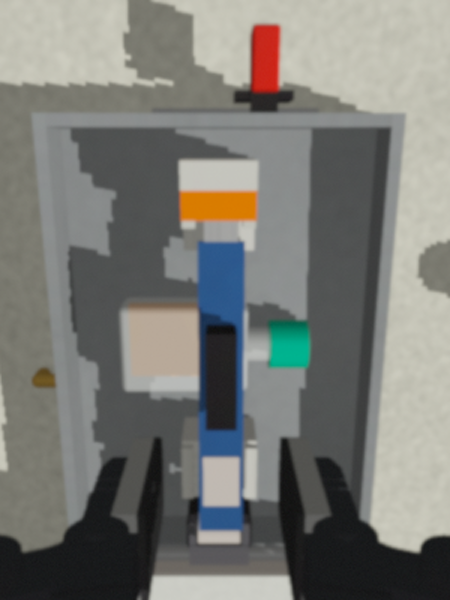

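The bar lies straight over the flask, nose under the lip at (218,215), far end on the roller at (218,530), pad at (221,480). Next I press the pad.

Run:
```python
from h import *
np.set_printoptions(precision=3,suppress=True)
robot.grip(0.0,60)
xy=(np.array([C[0],C[1],0])+Ro.from_euler('z',C[2]).apply([.058,0,0]))[:2]
A=[np.pi,0,np.pi+C[2]]
robot.move_straight([*xy,.16],vel=.2,attitude=A)
robot.move_straight([*xy,.09],vel=.12)
c=robot.move_straight([*xy,.064],vel=.02,contact_N=2.5); rep(f'touch{c}');print(robot.sense()['tcp_pos'])
c=robot.move_straight([*xy,.056],vel=.02,contact_N=35); rep(f'press{c}');print(robot.sense()['tcp_pos'])
robot.sleep(.2);rep('hold');print(robot.sense()['tcp_pos'])
```

```text
touchTrue 21.34 nose [-27.021   0.025  55.483] tilt -0.00033964857323076636 F [-0.245  0.403  4.494] op 0.0009072406367842092
[0.648 0.079 0.077]
pressTrue 22.29 nose [-27.76    0.056  39.56 ] tilt -0.004787743645462195 F [-1.312  0.278  4.49 ] op 0.002660193057361495
[0.647 0.079 0.061]
hold 22.49 nose [-27.751   0.068  39.563] tilt -0.004729123989264394 F [-0.586  0.049  4.984] op -0.0006688782305421512
[0.647 0.079 0.061]
```

Run:
```python
from h import *
np.set_printoptions(precision=4,suppress=True)
p=robot.sense()['tcp_pos']
c=robot.move_straight([p[0],p[1],.054],vel=.02,contact_N=30); s=robot.sense();print(c,s['tcp_pos'],s['wrist_force'])
robot.move_straight([p[0]-.005,p[1],.13],vel=.12)
robot.move_straight([.53,p[1],.24],vel=.25)
g=snap('wrist'); b=snap('scene'); np.savez
m=np.zeros((560,800,3),np.uint8);m[:,:420]=cv2.resize(g['image'][0:400,180:480],(420,560));m[:475,420:]=cv2.resize(b['image'][205:330,310:410],(380,475))
cv2.imwrite('pics/m3.png',m[:,:,::-1]);rep('')
```

```text
True [0.6474 0.0792 0.0612] [-0.359  -0.1644  5.7106]
 24.36 nose [-144.9736   -2.2143  217.3943] tilt -0.007570644556788242 F [-0.0726 -0.7068  0.3514] op 0.00019248247772824344
```

View pics/m3.png

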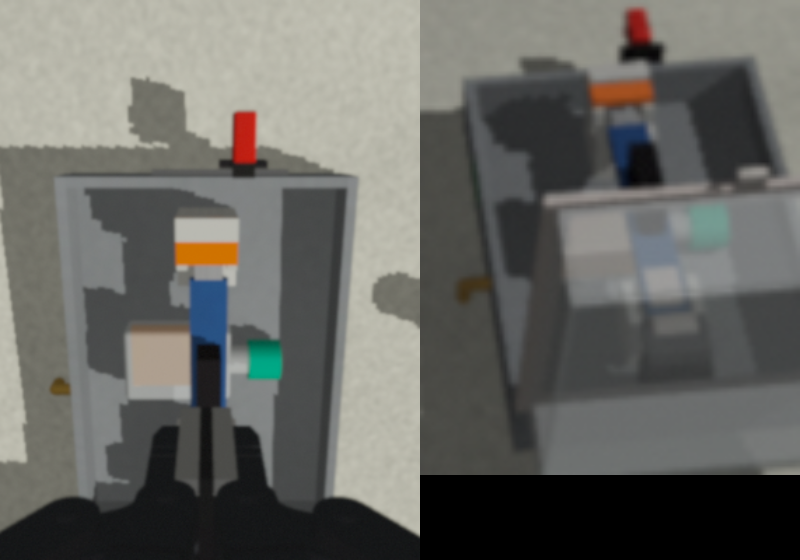

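The lid is open, the bar is over the flask with its nose under the lip, and the fingers are clear. As a last check I compare heights near the nose, at the pad and at the roller.

Run:
```python
from h import *
np.set_printoptions(precision=1,suppress=True)
robot.goto([.585,.0795,.24],[np.pi,0,np.pi+C[2]])
g=snap('wrist');b=snap('scene')
Rc=Ro.from_euler('z',C[2])
for x in(-.065,-.05,-.035,.03,.05,.058,.066,.079,.086,.09):
    z=.05 if x<.083 else .064
    u,v=w2pix(g,Rc.apply([x-.0005,0,z])+[C[0],C[1],0])[0]
    if not(1<v<478):print(x,'out');continue
    q=Rc.inv().apply(pix2w(g,u,v)-[C[0],C[1],0])*1e3; print(x,u,v,q,g['image'][int(v),int(u)])
save(g,'w5',(200,200,440,480),2)
print(robot.sense()['t'])
```

```text
-0.065 329.09780800352587 121.7802201802779 [-65.5  -0.   50. ] [152 152 150]
-0.05 329.09327983214285 142.15244810871923 [-50.5   0.   49.6] [ 41  82 133]
-0.035 329.0891220756688 161.9004684918682 [-35.5   0.   49.8] [ 40  81 132]
0.03 329.07476667382093 241.03961745636997 [20.5 -0.  75.2] [36 56 89]
0.05 329.07136509124854 263.51657935884225 [49.6  0.  49.8] [186 180 173]
0.058 329.07011909691573 272.2850976589194 [57.6  0.  49.9] [187 180 173]
0.066 329.0689349229438 280.93140218323487 [65.7  0.  49.6] [186 180 173]
0.079 329.06713655453984 294.72876214633243 [-14.7  -0.3 232.8] [22 24 23]
0.086 329.0954467500061 310.0548091248105 [-15.3  -0.3 245.2] [19 19 20]
0.09 329.09484523694357 314.3223669333085 [-15.3  -0.3 248. ] [21 20 21]
24.7917
```

View pics/w5.png

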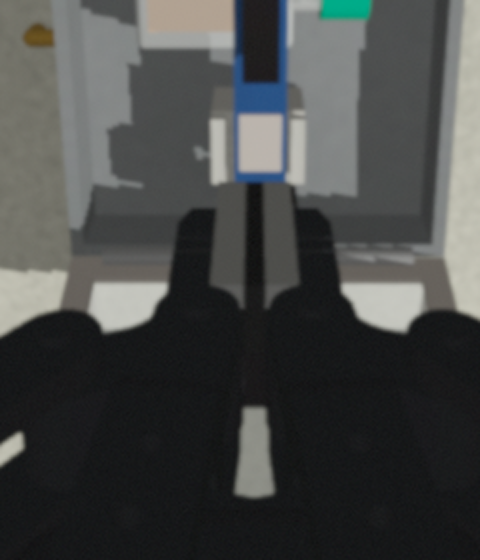

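The bar is flat at 50 mm from nose to pad (pad at (260,143)), between the far cheeks, and firm under 30 N. The robot touches nothing, so I hand in.

```bash
python3 -c "
from plant import robot
print(robot.close_job())"
```

```text
the job is handed in; nothing more can be done
None
```

I handed the job in at about 25 s of the 58 s: the latch is slid aside, the lid stands open, and the bar is released with its nose at the stop under the lip, flat and firm at seat height over the flask; the roller itself was hidden from the wrist camera in the last check, so the snap is judged from the 15 mm drop and the firm, level seat.

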